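Set and clamp the slotted camera bracket on the sloped microscope mount

ROBOT

A 6-joint arm with a two-finger parallel gripper is mounted at the origin on the work surface. World frame = base frame: x ahead of the robot, y to its left, z up, the work surface at z = 0. Lengths are in m, angles in rad, forces in N, time in s.
With the tool pointing down it reaches from about 0.225 to 0.875 m from the base axis. Payload 3.4 kg.
Tool frame: the origin (TCP) lies midway between the tips of the shut fingers; the grasp point (between the pads) lies 19 mm behind it (pinch_z is the distance from the TCP to the grasp point, in m); z points along the fingers, y is the line along which they close (so a half turn about z gives the same grasp; the last joint's range is limited). The gripper opens to 85 mm and grips with 20 to 120 N. Pads are 22 mm wide; open, the fingers measure 114 mm over their backs; the gripper's body (76 mm by 85 mm) begins 54 mm behind the grasp point. The pads swing forward as they close: fully open they stand 13 mm farther back than shut.
Start: joints at [-1.296, 0.276, 1.505, -0, 1.361, -0.121], TCP at [0.222, -0.531, 0.231] pointing down, gripper open.
Joint ranges: [-2.89, 2.89], [-0.75, 2.08], [0.22, 2.7], [-1.18, 4.32], [0.11, 2.71], [-2.7, 2.7]. Speed limits (rad/s): [2.57, 2.57, 3.14, 3.14, 3.14, 3.14].

INTERFACE

Orientations are given as a unit quaternion [w, x, y, z].
In Python, from rig import get_state, get_image, sign_off, pinch_z gives the robot as it stands.
- The arm moves only by the tool send_rows, never from a script. Its argument "steps" is one flat list of numbers, 5 for each row, row after row: the gripper's target within -1 to 1 (fully open at 1, half-way at 0, shut at -1), then the shift along the tool's x, y, z in cm, then the turn about the tool's z in degrees. In form: [gripper, x, y, z, roll, gripper, x, y, z, roll, ...]. A call has 1 to 12 rows; each row shifts and turns the commanded pose from where the row before left it, along the tool's axes as they then stand; what a row does not reach is not made up. A row lasts 1/10 s, in which the tool goes at most 50 mm and 8.59 degrees, less where a joint would pass 70% of its speed; a pose out of reach is approached as far as the arm can. A call is refused whole if a number of a shift passes 5 or a number of a turn 8.59, either way. A call with a gripper value outside its range is refused whole. The fingers move at their own pace and stop on an object; "newtons" is the grip in N (left out, the last holds). Time passes only in rows, so rows that do not move let the fingers close. It gives the time, the measured TCP pose, the force, the opening and the grip force at its end, in the units of the state.
- get_state(): the state, without advancing time (a new reading comes with each control period).
- get_image(name): name is "scene" or "top" or "wrist"; returns a dict with "color" (480x640x3 uint8, red, green, blue), "mtx" (3x3 intrinsics, pixels), "k1" (the pictures are not rectified: a ray, as slopes to the right and down, at radius r is drawn at 1 + k1 r^2 times it, then the intrinsics apply), "T" (4x4, takes a point from camera to world coordinates); the wrist camera has in their place "mount" (4x4, takes a point from camera to tool coordinates, whose origin is the TCP and whose axes are the flange's). Camera axes: x right, y down, z forward; pixel columns grow to the right and rows downward; lengths in m; the calibration is good to about 2 mm. A picture is of the moment at which its call begins: read the wrist's pose just before it. There is no depth.
- sign_off(): hands the job in; it is judged then, once.
The state is a dict: "clock": time; "qpos": joint angles; "qd": joint speeds; "effort": joint torques, N m; "position": TCP position; "ee_rot": TCP orientation; "contact_force": force on the tool from outside, world axes, zero at the start; "moment": the same for the moment, N m; "width": finger opening in m; "gripper_force": force on a finger pad.
Only numpy, scipy, OpenCV 4.12 (cv2) and the standard library are available. Lean on these libraries where they do the work, as an engineer would, in place of code of your own. Each camera call takes 0.05 s, during which the arm holds its last target. There are 200 camera calls.

TASK

On the dark sloped metal mount, slide the slotted aluminium bracket along its slots until its small pointer is in line with the raised mark, while the clamp is still loose. Then turn the black wing nut clockwise until it comes to a firm stop and the bracket is clamped, let go, and leave the other things on the bench where they are.

Things in the scene. Friction and masses are not known exactly. Their poses are not given: they have to be found in the camera images.
- mount: Fixed dark steel sheet-metal mount, 250 wide (its y from -135 to +115), 150 deep; origin on the bench under the middle of its sloped face; turned about the vertical only. The face slopes at 42 degrees, low edge towards the robot (-x), from 17 mm high in front to 117 mm at the back; it is 77 mm high above the origin.
- bracket: Aluminium plate on the sloped face, 167 (y -95 to +72) x 84 (x -42 to +42) x 8 mm, with two parallel slots round fixed studs. Origin on the plate's top; x up the slope, y along the slots, z square out of the face (42 degrees from vertical, leaning to the robot). It slides along y only, 60 mm between end stops, about 3 N of friction, and stays where left. An upright flange stands at y = +62.
- lamp (a point): Middle of the white lamp bar that belongs to the mount: 120 mm along the mount's y, 26 deep, 22 high, underside 278 and top 300 mm above the bench, almost straight above the wing nut, in the way of a hand that comes from straight above. It hangs on a 30 mm square post, 285 high, at x +60, y -120 mm of the mount, by a level arm. Fixed. Coming in square to the slope is clear of it.
- flange_grip (a point): Middle of the upright flange of the bracket, axes as the bracket's: 12 mm thick along y, 44 mm wide along x, 36 mm high; this point is 26 mm above the plate and 10 mm below the flange's top. Pinch it across its 12 mm.
- pointer (a point): Tip of the pointer, an 18 mm stepped tongue, 4 mm wide at its end, on the bracket's lower edge at y = +30; axes as the bracket's.
- mark: The mark: a raised bare-metal rib on the lower strip of the face, fixed, 5 mm wide along y, 22 mm long up the slope, 4 mm high; its place along the face differs each time. Origin in the middle of its foot; y is level along the slots. The pointer is on the mark when the pointer's y in this frame is 0.
- nut_grip (a point): Grip point of the black plastic wing nut on the lower stud (mount y = -45): a bar 62 mm long, 13 mm thick, 30 mm high. The point is on its axis, 13 mm below the bar's top, 47 mm above the plate (the bar begins 30 mm above the plate). x along the bar, y across its 13 mm, z out along the axis, square to the slope.
- nut: The same wing nut, origin on its axis level with the plate's top, same axes. It turns with about 0.12 N m of friction and stays where left. Tightening is clockwise seen from above (negative about z), 2.1 to 2.6 rad to a hard stop, whose direction cannot be told beforehand: feel for it. 0.5 N m against the turning means the stop is reached; a little more does no harm.
- collar_face (a point): Centre of the underside of the steel clamp collar (30 mm dia, 6 mm thick) below the wing nut. Tightening moves it straight down on to the plate: 5 to 6 mm above the plate at the start, within 0.3 mm of touching when tight.
- jar: amber glass jar, 56 dia x 75 high, loose, left (+y) of the mount; not needed, leave it standing where it is; origin at the centre of its underside
- lens_case: black cylinder, 48 dia x 70 high, loose, right (-y) of the mount; not needed, leave it standing where it is; origin at the centre of its underside
- slide_box: grey box 60 x 100 x 32 high, loose, on the robot's side of the mount; not needed, leave it standing where it is; origin at the centre of its underside
- wrench: 150 mm steel wrench lying on the robot's side of the mount, loose; not needed, leave it standing where it is; origin at the centre of its underside
- reagent: white bottle, 66 dia x 120 high, loose, behind the mount; not needed, leave it standing where it is; origin at the centre of its underside
- tip_rack: clear divided tray 80 x 120 x 50 high, loose, behind the mount; not needed, leave it standing where it is; origin at the centre of its underside
- beaker: glass beaker, 70 dia x 90 high, loose, behind right; not needed, leave it standing where it is; origin at the centre of its underside

How it is judged:
By the outcome, as a careful person would: the job done as asked, in the order asked, and still so for the second after the job is handed in, with the robot touching nothing.
It also fails if it takes over 70 s, if anything falls off the work surface, if the arm or the gripper's body presses on something with over 40 N, if the wrist force passes 120 N, or if a joint passes its speed limit or range.

## Working session

There is one attempt and no reset: what is moved stays moved. The work goes in short steps, Python scripts to look and compute and a tool call to move; the robot and the scene stay as the last step left them, time stands still between calls to the robot, and variables do not carry over. Pictures are saved under pics/ and viewed, at most 10 in all, crops included, and the job is handed in when it is done.

Besides the shell and the picture viewer there is one more tool, called as name(argument=value, ...) on one line, values as JSON. send_rows: Moves the arm, as the interface text tells. Its arguments: {"type":"object","properties":{"steps":{"type":"array"},"newtons":{"type":"number"}},"required":["steps"]}

```bash
mkdir -p pics; ls; python3 - <<'E'
from rig import *
import cv2
s=get_state();print(s,pinch_z)
for n in("scene","top"):
    d=get_image(n);cv2.imwrite(f"pics/{n}0.png",d["color"][:,:,::-1]);print(n,d["mtx"],d["k1"],d["T"])
d=get_image("wrist");print(d["mtx"],d["k1"],d["mount"])
E
```

```text
pics
{'clock': 0.0, 'qpos': array([-1.29594512e+00,  2.76629382e-01,  1.50611286e+00,  3.32103549e-06,
        1.36068821e+00, -1.20971726e-01]), 'qd': array([ 0.00288365,  0.00145843,  0.00010796,  0.00041672,  0.00027215,
       -0.00083982]), 'effort': array([-2.29031220e-04, -4.16772652e+01, -2.45805252e+01,  1.38360167e-05,
        1.11147013e-02, -3.03157542e-06]), 'position': array([ 0.22157286, -0.53004086,  0.23042817]), 'ee_rot': array([-9.16304453e-04,  9.80479022e-01,  1.96621571e-01, -6.90111703e-05]), 'contact_force': array([-0.50425107, -0.75458072,  0.70754702]), 'moment': array([ 0.0066367 , -0.03835979,  0.02921039]), 'gripper_force': 0.0, 'width': 0.08548289080328529} 0.0187
scene [[585.46402555   0.         315.81269172]
 [  0.         585.46402555 235.71906626]
 [  0.           0.           1.        ]] -0.19488300487619165 [[ 0.31221021  0.50517827 -0.80456181  1.50365354]
 [ 0.94990282 -0.15310079  0.27247896 -0.27549889]
 [ 0.0144714  -0.84932624 -0.52766989  0.79802317]
 [ 0.          0.          0.          1.        ]]
top [[604.38210727   0.         325.39359377]
 [  0.         604.38210727 231.76128399]
 [  0.           0.           1.        ]] 0.031079353290611376 [[-0.02537455 -0.99922122  0.03021739  0.52873801]
 [-0.99960786  0.02500309 -0.01260825  0.03718398]
 [ 0.0118429  -0.03052547 -0.99946383  1.10466427]
 [ 0.          0.          0.          1.        ]]
[[364.96743153   0.         320.69124643]
 [  0.         364.96743153 241.73318165]
 [  0.           0.           1.        ]] -0.07134292651753478 [[ 1.50078012e-04 -9.62325707e-01 -2.71899266e-01  6.78953356e-02]
 [ 9.99999793e-01  3.14558535e-04 -5.61346802e-04 -5.03685572e-04]
 [ 6.25726693e-04 -2.71899126e-01  9.62325555e-01 -1.42973324e-01]
 [ 0.00000000e+00  0.00000000e+00  0.00000000e+00  1.00000000e+00]]
```

View pics/scene0.png

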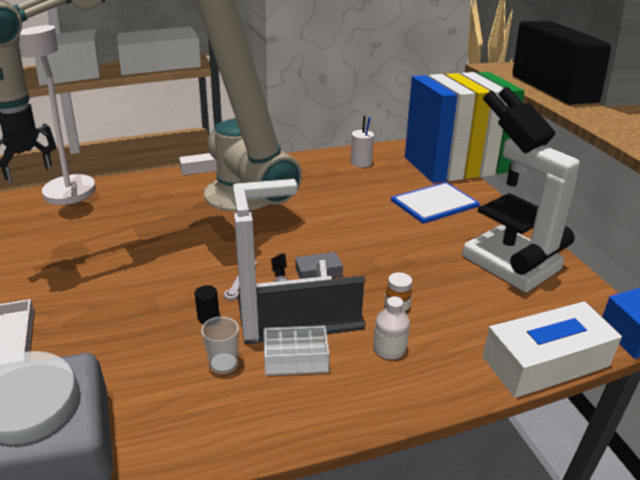

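View pics/top0.png

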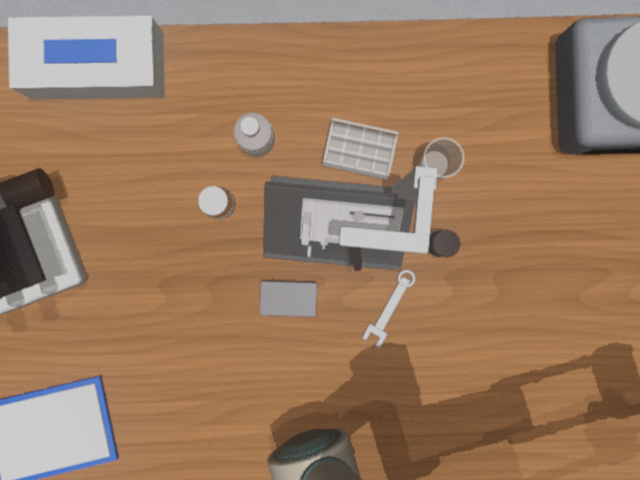

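The scene camera sees the mount only from behind. In the top view the mount is centred near (338,225), the lamp bar is at (342–428, 228–250), and one wing end shows below the bar at (357,258). I'll bring the wrist camera in front of the sloped face.

send_rows(steps=[1, 3.2, -3.7, -1, 0, 1, 3.2, -3.7, -1, 0, 1, 3.2, -3.7, -1, 0, 1, 3.2, -3.7, -1, 0, 1, 3.2, -3.7, -1, 0, 1, 3.2, -3.7, -1, 0, 1, 3.2, -3.7, -1, 0, 1, 3.2, -3.7, -1, 0, 1, 3.2, -3.7, -1, 0, 1, 3.2, -3.7, -1, 0, 1, 3.2, -3.7, -1, 0, 1, 3.2, -3.7, -1, 0])

```text
clock: 1.35
position: [0.4047, 0.0292, 0.3518]
ee_rot: [0.0, 0.98, 0.197, 0.0]
contact_force: [1.4, -0.2, 0.4]
width: 0.0856
gripper_force: 0.0
```

send_rows(steps=[1, 0, 0, 0, -8.3, 1, 0, 0, 0, -8.3, 1, 0, 0, 0, -8.3, 1, 0, 0, 0, -8.3, 1, 0, 0, 0, -8.3, 1, 0, 0, 0, -8.3, 1, 0, 0, 0, -8.3, 1, 0, 0, 0, -8.3, 1, 0, 0, 0, -8.3, 1, 0, 0, 0, -8.3])

```text
clock: 2.35
position: [0.4046, 0.0272, 0.351]
ee_rot: [-0.0, 0.602, 0.799, -0.0]
contact_force: [-0.7, 0.7, 0.2]
width: 0.0854
gripper_force: 0.0
```

send_rows(steps=[1, 0, 0, 0, -8.3, 1, 0, 0, 0, -8.3, 1, 0, 0, 0, -8.3, 1, 0, 0, 0, -8.3, 1, 0, 0, 0, -8.3, 1, 0, 0, 0, -8.3, 1, 0, 0, 0, -8.3, 1, 0, 0, 0, -8.3, 1, 0, 0, 0, -8.3, 1, 0, 0, 0, 0])

```text
clock: 3.35
position: [0.4046, 0.0272, 0.3511]
ee_rot: [-0.0, -0.003, 1.0, -0.0]
contact_force: [0.1, -0.5, 0.7]
width: 0.0852
gripper_force: 0.0
```

```bash
cat > h.py <<'E'
from rig import *
import numpy as np, cv2
from scipy.spatial.transform import Rotation as R
def pose():
    s=get_state(); T=np.eye(4); T[:3,:3]=R.from_quat(np.roll(s["ee_rot"],-1)).as_matrix(); T[:3,3]=s["position"]; return T,s
def snap(n,f):
    T,_=pose(); d=get_image(n); d["T"]=T@d["mount"] if n=="wrist" else d["T"]
    cv2.imwrite(f"pics/{f}.png",d["color"][:,:,::-1]); np.savez(f"{f}.npz",**{k:d[k] for k in("mtx","k1","T","color")})
def rays(f,px):
    d=np.load(f+".npz"); k=float(d["k1"]); K=d["mtx"]
    p=cv2.undistortPoints(np.array(px,float).reshape(-1,1,2),K,np.array([k,0,0,0,0.]))[:,0]
    return d["T"][:3,3],np.c_[p,np.ones(len(p))]@d["T"][:3,:3].T
def proj(f,P):
    d=np.load(f+".npz");T=np.linalg.inv(d["T"])
    return cv2.projectPoints(np.array(P,float).reshape(-1,1,3),cv2.Rodrigues(T[:3,:3])[0],T[:3,3],d["mtx"],np.array([float(d["k1"]),0,0,0,0.]))[0][:,0]
def tri(*obs):  # obs: (file,[px...]) -> points, residuals
    rs=[rays(f,px) for f,px in obs]; out=[]
    for i in range(len(obs[0][1])):
        A=0;b=0
        for o,d in rs:
            u=d[i]/np.linalg.norm(d[i]); M=np.eye(3)-np.outer(u,u); A=A+M; b=b+M@o
        p=np.linalg.solve(A,b); out.append(np.r_[p,[np.linalg.norm(np.cross(p-o,d[i]/np.linalg.norm(d[i]))) for o,d in rs]])
    return np.array(out)
E
python3 - <<'E'
from h import *
T,s=pose();print(s["clock"],T.round(3),s["qpos"].round(3))
snap("wrist","w1")
E
```

```text
3.35 [[-1.    -0.006 -0.001  0.405]
 [-0.006  1.    -0.     0.027]
 [ 0.001 -0.    -1.     0.351]
 [ 0.     0.     0.     1.   ]] [-0.105 -0.036  1.583 -0.     1.595 -1.682]
```

View pics/w1.png

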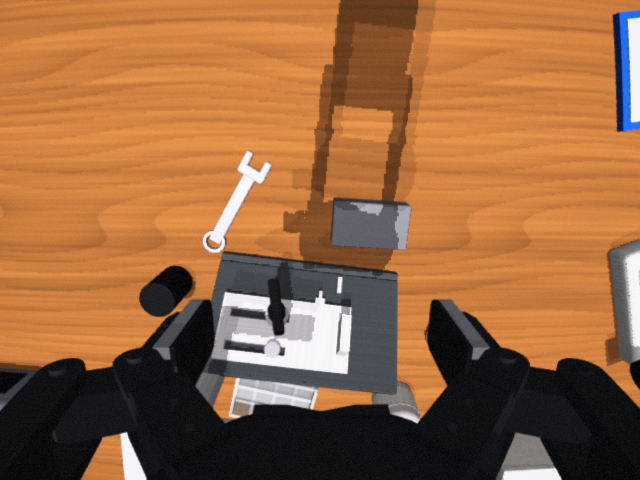

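The face is clearly visible. The pointer tip is at about (320,293), the mark at (340,284), the wing bar runs (275,280)–(279,333) and the flange is at (343,335). I'll take a second view from a shifted place to triangulate.

send_rows(steps=[1, -1, -4, 0, 0, 1, -1, -4, 0, 0, 1, 0, 0, 0, 0])

```text
clock: 3.7
position: [0.4266, -0.0566, 0.3508]
ee_rot: [-0.0, 0.001, 1.0, -0.001]
contact_force: [0.5, 0.6, -0.6]
width: 0.0856
gripper_force: 0.0
```

```bash
python3 - <<'E'
from h import *
T,s=pose();print(s["clock"],T.round(3))
snap("wrist","w2")
a=cv2.imread("pics/w1.png")[240:400,190:410]; b=cv2.imread("pics/w2.png")[220:420,190:490]
cv2.imwrite("pics/c1.png",cv2.resize(a,(770,560),interpolation=cv2.INTER_CUBIC))
E
```

```text
3.7 [[-1.     0.001 -0.     0.427]
 [ 0.001  1.    -0.003 -0.057]
 [ 0.    -0.003 -1.     0.351]
 [ 0.     0.     0.     1.   ]]
```

View pics/c1.png

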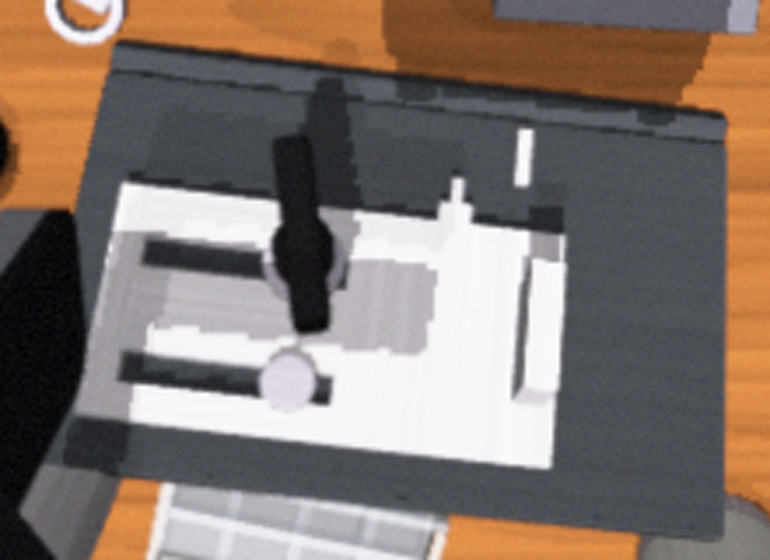

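View pics/w2.png

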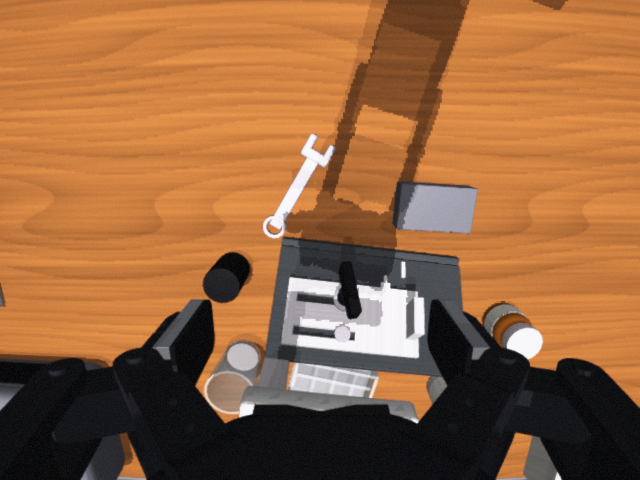

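In the crop, the mark centre is at w1 (339,285), the pointer tip at (320.6,291.4), and the wing bar runs from (274,280) to (280,334). In w2 the mark is at (403,270), the tip at (386,279), the wing ends at (347,264) and (352,317), and the lamp bar's front edge shows at (243–415, ~400).

```bash
python3 - <<'E'
from h import *
n=["mark","tip","frontL","frontR","wingLow","wingHigh","upperstud","plateRF","flangeT1","flangeT2"]
a=[(339.4,284.9),(320.6,291.4),(222,260),(397,278),(273.5,280),(280,333),(272.3,348.6),(351,305.5),(346.5,314),(344,353.5)]
b=[(403,270),(386,279),(283,247),(458,265),(347,264),(352.5,317),(342.5,332),(418.5,292),(419,297),(419.5,336)]
t=tri(("w1",a),("w2",b))
for k,r in zip(n,t):print(k,r.round(4))
# flange etc in w2 zoom
c=cv2.imread("pics/w2.png")[230:430,230:480]
cv2.imwrite("pics/c2.png",cv2.resize(c,(750,600),interpolation=cv2.INTER_CUBIC))
# lamp via plane z=.278..300 in w2 and top
o,d=rays("w2",[(245,392),(415,402),(243,412)])
for z in(.278,.3):print(z,(o+d*((z-o[2])/d[:,2])[:,None]).round(3))
dt=get_image("top");np.savez("top.npz",mtx=dt["mtx"],k1=dt["k1"],T=dt["T"],color=dt["color"])
o,d=rays("top",[(342,228),(342,245),(428,250),(418,180)])
print((o+d*((.3-o[2])/d[:,2])[:,None]).round(3))
E
```

```text
mark [5.265e-01 5.390e-02 3.070e-02 3.000e-04 3.000e-04]
tip [0.5325 0.0286 0.0437 0.0021 0.0021]
frontL [ 0.4982 -0.1092  0.0141  0.0011  0.0011]
frontR [0.5272 0.1384 0.0055 0.0016 0.0016]
wingLow [ 0.4944 -0.027   0.096   0.0009  0.0009]
wingHigh [ 5.568e-01 -1.990e-02  1.076e-01  2.000e-04  2.000e-04]
upperstud [ 0.5805 -0.0308  0.1024  0.0006  0.0006]
plateRF [0.5437 0.0681 0.062  0.0017 0.0017]
flangeT1 [5.361e-01 5.930e-02 9.790e-02 2.000e-04 2.000e-04]
flangeT2 [5.716e-01 5.540e-02 1.268e-01 1.000e-04 1.000e-04]
0.278 [[ 0.528 -0.11   0.278]
 [ 0.537  0.011  0.278]
 [ 0.545 -0.113  0.278]]
0.3 [[ 0.51  -0.105  0.3  ]
 [ 0.518  0.004  0.3  ]
 [ 0.526 -0.107  0.3  ]]
[[ 0.558  0.005  0.3  ]
 [ 0.535  0.005  0.3  ]
 [ 0.525 -0.109  0.3  ]
 [ 0.619 -0.098  0.3  ]]
```

View pics/c2.png

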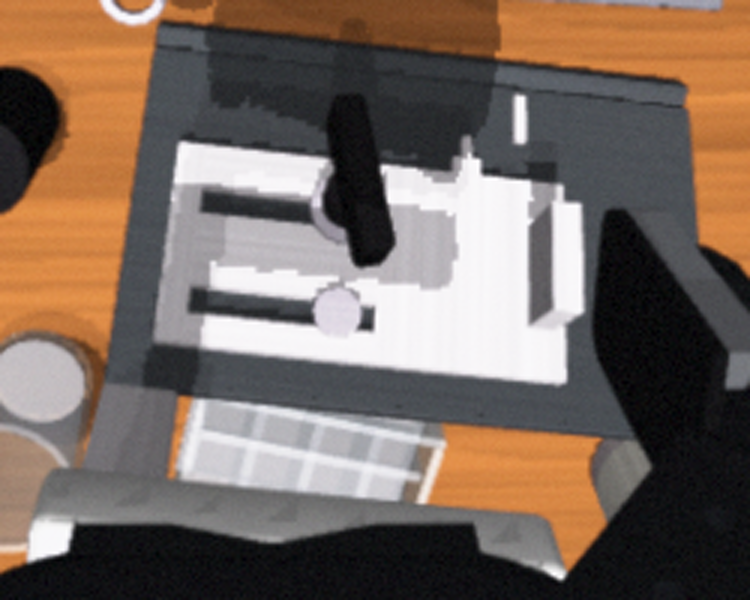

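Both views agree to about 2 mm. Mount yaw is about −6.7°, nut grip about (0.523, −0.022, 0.11), and the lamp's front edge is at x≈0.534. The interface has no tilt command, so I'll check, high and clear of everything, whether going past the reach limit leaves the tool tilted.

send_rows(steps=[1, 0, 0, -5, 0, 1, 0, 0, -5, 0, 1, 0, 0, -5, 0, 1, -5, 0, 0, 0, 1, -5, 0, 0, 0, 1, -5, 0, 0, 0, 1, -5, 0, 0, 0, 1, -5, 0, 0, 0, 1, -5, 0, 0, 0, 1, -5, 0, 0, 0, 1, -5, 0, 0, 0, 1, -5, 0, 0, 0])

```text
clock: 5.0
position: [0.8135, -0.044, 0.4449]
ee_rot: [0.028, -0.004, 1.0, -0.001]
contact_force: [0.1, -0.5, -0.4]
width: 0.085
gripper_force: 0.0
```

send_rows(steps=[1, -5, 0, 0, 0, 1, -5, 0, 0, 0, 1, -5, 0, 0, 0])

```text
clock: 5.3
position: [0.8845, -0.0389, 0.3991]
ee_rot: [0.071, -0.004, 0.997, -0.004]
contact_force: [0.7, 0.3, -0.5]
width: 0.0854
gripper_force: 0.0
```

```bash
python3 - <<'E'
from h import *
T,s=pose();print(s["clock"],T.round(3),s["qpos"].round(3))
E
```

```text
5.3 [[-0.99  -0.007  0.142  0.884]
 [-0.008  1.    -0.007 -0.039]
 [-0.142 -0.008 -0.99   0.399]
 [ 0.     0.     0.     1.   ]] [-0.127  0.78   0.222  0.013  1.996 -1.699]
```

Going past the reach limit does tilt the tool forward, by 8° so far. I'll continue toward 42°.

send_rows(steps=[1, -5, 0, 0, 0, 1, -5, 0, 0, 0, 1, -5, 0, 0, 0, 1, -5, 0, 0, 0])

```text
clock: 5.7
position: [0.966, -0.0327, 0.3569]
ee_rot: [0.134, -0.004, 0.991, -0.006]
contact_force: [0.6, -1.4, -0.2]
width: 0.0854
gripper_force: 0.0
```

```bash
python3 - <<'E'
from h import *
T,s=pose();print(s["clock"],T.round(3),s["qpos"].round(3))
E
```

```text
5.7 [[-0.964 -0.005  0.266  0.966]
 [-0.009  1.    -0.011 -0.033]
 [-0.266 -0.013 -0.964  0.357]
 [ 0.     0.     0.     1.   ]] [-0.113  0.841  0.223  0.019  1.809 -1.684]
```

send_rows(steps=[1, -5, 0, -2, 0, 1, -5, 0, -2, 0, 1, -5, 0, -2, 0, 1, -5, 0, -2, 0, 1, -5, 0, -2, 0, 1, -5, 0, -2, 0])

```text
clock: 6.3
position: [1.0058, -0.0257, 0.4344]
ee_rot: [0.24, -0.003, 0.971, -0.011]
contact_force: [0.1, -0.5, 0.1]
width: 0.0853
gripper_force: 0.0
```

```bash
python3 - <<'E'
from h import *
T,s=pose();print(s["clock"],T.round(3),s["qpos"].round(3))
E
```

```text
6.3 [[-0.884 -0.002  0.467  1.006]
 [-0.012  1.    -0.019 -0.026]
 [-0.466 -0.022 -0.884  0.434]
 [ 0.     0.     0.     1.   ]] [-0.106  0.785  0.221  0.031  1.651 -1.674]
```

send_rows(steps=[1, -5, -2, -2, 0, 1, -5, -2, -2, 0, 1, -5, -2, -2, 0, 1, -5, -2, -2, 0, 1, -5, -2, -2, 0, 1, -5, -2, -2, 0])

```text
clock: 6.9
position: [1.0111, -0.113, 0.5344]
ee_rot: [0.335, -0.002, 0.942, -0.018]
contact_force: [0.0, -0.6, 0.3]
width: 0.0852
gripper_force: 0.0
```

```bash
python3 - <<'E'
from h import *
T,s=pose();print(s["clock"],T.round(3),s["qpos"].round(3))
E
```

```text
6.9 [[-0.776  0.008  0.631  1.011]
 [-0.016  0.999 -0.033 -0.113]
 [-0.631 -0.036 -0.775  0.534]
 [ 0.     0.     0.     1.   ]] [-0.217  0.71   0.221  0.104  1.533 -1.759]
```

send_rows(steps=[1, -5, -3, -2, 0, 1, -5, -3, -2, 0])

```text
clock: 7.1
position: [1.0045, -0.1509, 0.5701]
ee_rot: [0.364, -0.002, 0.931, -0.022]
contact_force: [0.3, 0.4, -0.1]
width: 0.0858
gripper_force: 0.0
```

```bash
python3 - <<'E'
from h import *
T,s=pose();print(s["clock"],T.round(3),s["qpos"].round(3))
z=np.array([.664,-.078,-.743]);print(np.degrees(np.arccos(T[:3,2]@z)))
E
```

```text
7.1 [[-0.735  0.013  0.678  1.004]
 [-0.019  0.999 -0.041 -0.151]
 [-0.678 -0.043 -0.734  0.57 ]
 [ 0.     0.     0.     1.   ]] [-0.268  0.684  0.221  0.141  1.501 -1.798]
2.9562709224786805
```

The tool is now within 3° of the face normal. I'll return to the robot side, staying above the lamp.

send_rows(steps=[1, 4.1, 1.4, -1.7, 0, 1, 4.1, 1.4, -1.7, 0, 1, 4.1, 1.4, -1.7, 0, 1, 4.1, 1.4, -1.7, 0, 1, 4.1, 1.4, -1.7, 0, 1, 4.1, 1.4, -1.7, 0, 1, 4.1, 1.4, -1.7, 0, 1, 4.1, 1.4, -1.7, 0, 1, 4.1, 1.4, -1.7, 0, 1, 4.1, 1.4, -1.7, 0, 1, 4.1, 1.4, -1.7, 0, 1, 4.1, 1.4, -1.7, 0])

```text
clock: 8.3
position: [0.5245, 0.0109, 0.3876]
ee_rot: [0.364, -0.001, 0.931, -0.022]
contact_force: [-0.4, 0.4, 0.4]
width: 0.0853
gripper_force: 0.0
```

send_rows(steps=[1, 4.1, 1.4, -1.7, 0, 1, 4.1, 1.4, -1.7, 0, 1, 0, 0, 0, 6])

```text
clock: 8.6
position: [0.4366, 0.04, 0.3518]
ee_rot: [0.361, 0.048, 0.931, -0.002]
contact_force: [0.7, 1.1, -0.0]
width: 0.0857
gripper_force: 0.0
```

```bash
python3 - <<'E'
from h import *
T,s=pose();print(s["clock"],T.round(3),s["qpos"].round(3))
print(T[:3,:3].T@(np.array([.473,.062,.200])-T[:3,3]))
E
```

```text
8.6 [[-0.735  0.09   0.672  0.437]
 [ 0.088  0.995 -0.038  0.04 ]
 [-0.673  0.031 -0.739  0.352]
 [ 0.     0.     0.     1.   ]] [-0.082 -0.367  2.041  0.026  0.73  -1.563]
[0.07730609 0.02043336 0.13587511]
```

send_rows(steps=[1, 2.6, 0.7, 0, 0, 1, 2.6, 0.7, 0, 0, 1, 2.6, 0.6, 0, 0, 1, 0, 0, 4.5, 0, 1, 0, 0, 4.5, 0, 1, 0, 0, 4.5, 0, 1, 0, 0, 0, 0])

```text
clock: 9.3
position: [0.4801, 0.0592, 0.199]
ee_rot: [0.359, 0.048, 0.932, -0.003]
contact_force: [-0.9, -0.6, 0.8]
width: 0.0857
gripper_force: 0.0
```

```bash
python3 - <<'E'
from h import *
T,s=pose();print(s["clock"],T.round(3),s["qpos"].round(3))
snap("wrist","w3")
E
```

```text
9.3 [[-0.738  0.091  0.669  0.48 ]
 [ 0.087  0.995 -0.041  0.059]
 [-0.67   0.028 -0.742  0.199]
 [ 0.     0.     0.     1.   ]] [ 0.019 -0.113  2.301 -0.24   0.227 -1.236]
```

View pics/w3.png

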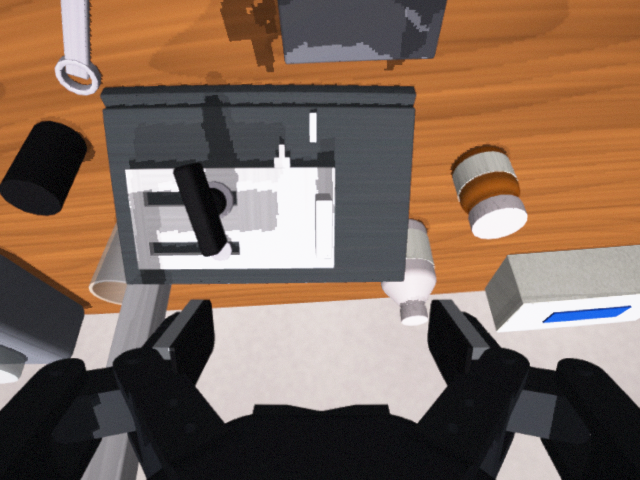

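This view is nearly square to the face: mark at (312,127), pointer tip at (282,146), flange top at about (323,228), and the wing bar from (188,167) to (213,253). Joint 5 is near its lower limit, so I'll fit the planar kinematics to check the approaches and compute the targets.

```bash
cat > kin.py <<'E'
import numpy as np
from scipy.optimize import fsolve
D=np.array([[.2766,1.5061,1.3607,np.hypot(.22157,.53004),.2304],[-.036,1.583,1.595,.4055,.351],[.78,.222,1.996,.8854,.399],[.841,.223,1.809,.9665,.357],[.785,.221,1.651,1.006,.434],[.684,.221,1.501,1.0158,.57],[-.113,2.301,.227,.4838,.199],[-.367,2.041,.73,.4385,.352]])
A=[];b=[]
for q2,q3,q5,r,z in D:
    e=np.exp(1j*np.array([q2,q2+q3,q2+q3+q5])); s,c=e.imag,e.real
    A+=[[s[0],c[0],s[1],c[1],s[2],1,0],[c[0],-s[0],c[1],-s[1],c[2],0,1]];b+=[r,z]
A=np.array(A);b=np.array(b);X=np.linalg.lstsq(A,b,rcond=None)[0]
def fk(q2,q3,q5):
    a,b_=q2,q2+q3;c=b_+q5
    return np.array([X[0]*np.sin(a)+X[1]*np.cos(a)+X[2]*np.sin(b_)+X[3]*np.cos(b_)+X[4]*np.sin(c)+X[5],X[0]*np.cos(a)-X[1]*np.sin(a)+X[2]*np.cos(b_)-X[3]*np.sin(b_)+X[4]*np.cos(c)+X[6]])
def ik(r,z,tilt):
    return fsolve(lambda q:np.r_[fk(*q)-[r,z],q.sum()-np.pi+tilt],[-.1,2.2,.3])
if __name__=="__main__": print(X.round(3),np.abs(A@X-b).max())
E
python3 kin.py; python3 - <<'E'
from h import *; from kin import ik
n=["mark","tip","frontL","frontR","wingLow","wingHigh","flangeT","flTipF"]
w1=[(339.4,284.9),(320.6,291.4),(222,260),(397.1,278),(273.5,280),(280,333),(345.7,333.4),(351,314)]
w2=[(403.3,269.3),(385.3,276.7),(282.7,245),(459,264.3),(346,262.5),(353.5,317),(419.3,317.3),(423.3,297.7)]
w3=[(312.5,127),(282,146),(104,108),(415,108),(187,168),(213,253),(323.5,228),(331,201)]
t=tri(("w1",w1),("w2",w2),("w3",w3))
for k,r in zip(n,t):print(k,r.round(4))
T,s=pose()
for tl in(.733,):
  for p in [(.48,.2),(.523,.15),(.54,.12),(.56,.1),(.52,.12),(.54,.1),(.5,.12)]:print(p,ik(*p,tl).round(3), ik(*p,.6).round(3))
E
```

```text
[0.625 0.002 0.421 0.064 0.365 0.003 0.145] 0.00213849124719534
mark [5.258e-01 5.390e-02 3.060e-02 3.000e-04 5.000e-04 6.000e-04]
tip [5.316e-01 2.830e-02 4.190e-02 5.000e-04 5.000e-04 1.000e-04]
frontL [ 4.957e-01 -1.089e-01  1.700e-02  4.000e-04  2.000e-04  2.000e-04]
frontR [0.5202 0.1337 0.0238 0.0017 0.0014 0.0008]
wingLow [ 0.4956 -0.0272  0.0918  0.0007  0.0007  0.0014]
wingHigh [ 0.5457 -0.0197  0.1276  0.0022  0.0013  0.0012]
flangeT [5.576e-01 5.810e-02 1.061e-01 3.000e-04 1.400e-03 1.400e-03]
flTipF [5.37e-01 6.46e-02 9.68e-02 5.00e-04 6.00e-04 3.00e-04]
(0.48, 0.2) [-0.124  2.309  0.224] [-0.103  2.198  0.446]
(0.523, 0.15) [0.045 2.334 0.03 ] [0.046 2.22  0.276]
(0.54, 0.12) [ 0.136  2.352 -0.08 ] [0.124 2.237 0.18 ]
(0.56, 0.1) [ 0.208  2.344 -0.143] [0.189 2.229 0.124]
(0.52, 0.12) [ 0.11   2.389 -0.09 ] [0.096 2.273 0.172]
(0.54, 0.1) [ 0.185  2.382 -0.159] [0.163 2.267 0.111]
(0.5, 0.12) [ 0.083  2.424 -0.098] [0.068 2.308 0.166]
```

Triangulation over three views gives: mark (0.526, 0.054, 0.031), pointer tip (0.532, 0.028, 0.042), so the slide is about +25 mm. Flange top is at (0.558, 0.058, 0.106). The q5 limit allows only about 34° of tilt down at the face, so I'll trim the tilt in free space in front.

send_rows(steps=[1, 1.2, -3.1, -1.2, 0, 1, 1.2, -3.1, -1.2, 0, 1, 1.2, -3.1, -1.2, 0, 1, 1.3, 0, 1.5, 0, 1, 1.3, 0, 1.5, 0, 1, 1.3, 0, 1.5, 0, 1, 1.3, 0, 1.5, 0, 1, 0, 0, 0, 0])

```text
clock: 10.15
position: [0.4484, 0.0163, 0.1459]
ee_rot: [0.352, 0.049, 0.935, -0.0]
contact_force: [-0.3, -0.1, -0.1]
width: 0.0854
gripper_force: 0.0
```

```bash
cat > st.py <<'E'
from h import *
T,s=pose();print(s["clock"],"\n",T.round(3),s["qpos"].round(3),"tilt",np.degrees(np.arccos(-T[2,2])).round(1),s["contact_force"].round(1),s["width"])
E
python3 st.py
```

```text
10.15 
 [[-0.748  0.092  0.657  0.448]
 [ 0.092  0.995 -0.035  0.016]
 [-0.658  0.034 -0.753  0.146]
 [ 0.     0.     0.     1.   ]] [-0.197 -0.081  2.452  1.029  0.11  -2.654] tilt 41.2 [-0.3 -0.1 -0.1] 0.08544208014312972
```

The wrist was swinging the wrong way (q4 up). I'll back off upward and left so q4 returns to the negative side.

send_rows(steps=[1, -1.3, 0.3, -1.5, 0, 1, -1.3, 0.3, -1.5, 0, 1, -1.3, 0.3, -1.5, 0, 1, -1.3, 0.5, -1.5, 0, 1, 0, 3, 0, 0, 1, 0, 3, 0, 0, 1, 0, 3, 0, 0, 1, 0, 0, 0, 0])

```text
clock: 10.95
position: [0.4533, 0.0806, 0.2086]
ee_rot: [0.349, 0.043, 0.936, 0.005]
contact_force: [0.0, 0.6, 0.2]
width: 0.0855
gripper_force: 0.0
```

```bash
python3 st.py
```

```text
10.95 
 [[-0.753  0.077  0.653  0.453]
 [ 0.084  0.996 -0.021  0.081]
 [-0.652  0.039 -0.757  0.209]
 [ 0.     0.     0.     1.   ]] [ 0.086 -0.166  2.292 -0.252  0.316 -1.181] tilt 40.8 [0.  0.6 0.2] 0.08546411730648049
```

send_rows(steps=[1, 1.3, 0.5, 1.5, 0, 1, 1.3, 0.5, 1.5, 0, 1, 1.3, 0.5, 1.5, 0, 1, 1.3, 0, 1.5, 0, 1, 1.3, 0, 1.5, 0, 1, 0, 0, 0, 0])

```text
clock: 11.55
position: [0.4542, 0.0882, 0.1354]
ee_rot: [0.342, 0.048, 0.938, 0.001]
contact_force: [0.1, -0.7, 0.1]
width: 0.0851
gripper_force: 0.0
```

```bash
python3 st.py
```

```text
11.55 
 [[-0.761  0.089  0.642  0.454]
 [ 0.09   0.995 -0.031  0.088]
 [-0.642  0.034 -0.766  0.135]
 [ 0.     0.     0.     1.   ]] [ 0.133 -0.012  2.415 -1.177  0.126 -0.204] tilt 40.0 [ 0.1 -0.7  0.1] 0.08505555249017122
```

send_rows(steps=[1, 1.3, 0, 1.5, 0, 1, 1.3, 0, 1.5, 0, 1, 1.3, 0, 1.5, 0, 1, 0, 0, 0, 0])

```text
clock: 11.95
position: [0.4536, 0.0899, 0.1121]
ee_rot: [0.32, 0.046, 0.946, 0.003]
contact_force: [-0.3, -0.4, 0.1]
width: 0.0855
gripper_force: 0.0
```

```bash
python3 st.py
```

```text
11.95 
 [[-0.791  0.086  0.606  0.454]
 [ 0.089  0.996 -0.025  0.09 ]
 [-0.605  0.035 -0.795  0.112]
 [ 0.     0.     0.     1.   ]] [ 0.123  0.037  2.419 -1.178  0.107 -0.207] tilt 37.3 [-0.3 -0.4  0.1] 0.08551423971629016
```

send_rows(steps=[1, 1.2, 0, 1.6, 0, 1, 1.2, 0, 1.6, 0, 1, 1.2, 0, 1.6, 0, 1, 0, 0, 0, 0])

```text
clock: 12.35
position: [0.455, 0.0939, 0.0888]
ee_rot: [0.297, 0.047, 0.954, 0.002]
contact_force: [-0.0, -0.3, 0.8]
width: 0.0851
gripper_force: 0.0
```

```bash
python3 st.py
```

```text
12.35 
 [[-0.82   0.089  0.566  0.455]
 [ 0.091  0.996 -0.025  0.094]
 [-0.566  0.031 -0.824  0.089]
 [ 0.     0.     0.     1.   ]] [ 0.132  0.093  2.412 -1.178  0.107 -0.195] tilt 34.5 [-0.  -0.3  0.8] 0.08508425888188678
```

send_rows(steps=[1, 1.2, 0, 1.6, 0, 1, 1.2, 0, 1.6, 0, 1, -1.1, 0, -1.7, 0, 1, -1.1, 0, -1.7, 0, 1, -1.1, 0, -1.7, 0, 1, -1.1, 0, -1.7, 0, 1, -1.1, 0, -1.7, 0, 1, 0, 0, 0, 0])

```text
clock: 13.15
position: [0.4593, 0.0905, 0.1579]
ee_rot: [0.288, 0.05, 0.956, -0.004]
contact_force: [0.6, -0.0, 0.3]
width: 0.0859
gripper_force: 0.0
```

```bash
python3 st.py; python3 - <<'E'
from h import *
T,s=pose()
n=np.array([-.669*.9954,.0641,.743]);ym=np.array([.096,.9954,0])
ft=np.array([.5576,.0581,.1061]); g=ft-.010*n
tcp=g+.016*T[:3,2]
print("flange target tcp",tcp.round(4),"tool delta cm",(100*T[:3,:3].T@(tcp-T[:3,3])).round(2), "ym in tool",T[:3,:3].T@ym,"n",T[:3,:3].T@n)
E
```

```text
13.15 
 [[-0.829  0.099  0.551  0.459]
 [ 0.094  0.995 -0.037  0.091]
 [-0.552  0.021 -0.834  0.158]
 [ 0.     0.     0.     1.   ]] [ 0.131 -0.044  2.268 -0.317  0.358 -1.068] tilt 33.5 [ 0.6 -0.   0.3] 0.08586727947841921
flange target tcp [0.5731 0.0569 0.0853] tool delta cm [-5.74 -2.38 12.44] ym in tool [0.01391296 0.99979858 0.01569707] n [ 0.14800222  0.01333981 -0.98870021]
```

Tilt is now 33.5° and tool y is parallel to the slots. Next I approach the flange.

send_rows(steps=[0, -2.9, -1.2, 0, 0, 0, -2.9, -1.2, 0, 0, 0, 0, 0, 3, 0, 0, 0, 0, 3, 0, 0, 0, 0, 2, 0, 0, 0, 0, 2, 0, 0, 0, 0, 0, 0])

```text
clock: 13.85
position: [0.5565, 0.0567, 0.0985]
ee_rot: [0.282, 0.05, 0.958, -0.006]
contact_force: [0.2, 0.2, 0.2]
width: 0.0425
gripper_force: 0.0
```

```bash
python3 st.py; python3 - <<'E'
from h import *
T,s=pose()
tcp=np.array([.5731,.0569,.0853]);print((100*T[:3,:3].T@(tcp-T[:3,3])).round(2))
snap("wrist","w4")
print(proj("w4",[(.5576,.0581,.1061),(.526,.054,.0306)]))
E
```

```text
13.85 
 [[-0.836  0.099  0.54   0.557]
 [ 0.093  0.995 -0.039  0.057]
 [-0.541  0.018 -0.841  0.099]
 [ 0.     0.     0.     1.   ]] [ 0.004  0.189  2.206 -0.231  0.18  -1.248] tilt 32.8 [0.2 0.2 0.2] 0.04254170927376274
[-0.67  0.16  2.  ]
[[324.53240521 323.46153501]
 [306.59710453 155.2331711 ]]
```

View pics/w4.png

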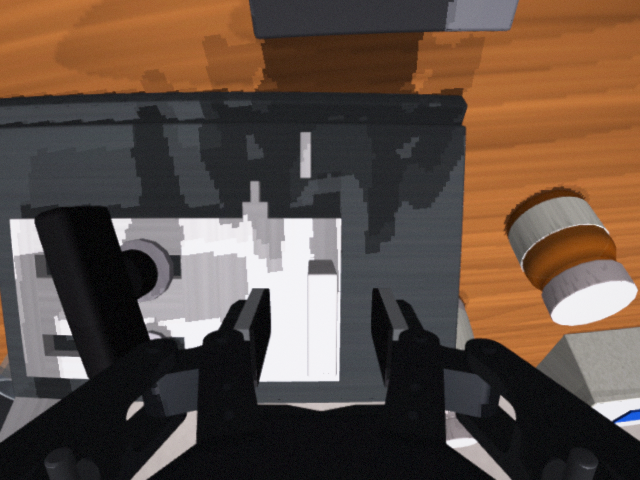

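The flange top, at about (322,318), sits between the fingers. The mark is at (305.5,155) and the tip at (255,182). I'll go the last 1.5 cm and pinch.

send_rows(steps=[0, -0.6, 0.1, 0.7, 0, 0, 0, 0, 0.8, 0, -1, 0, 0, 0, 0, -1, 0, 0, 0, 0, -1, 0, 0, 0, 0, -1, 0, 0, 0, 0, -1, 0, 0, 0, 0], newtons=35)

```text
clock: 14.6
position: [0.5707, 0.0568, 0.0935]
ee_rot: [0.285, 0.05, 0.957, -0.005]
contact_force: [-1.4, 0.1, 1.4]
width: 0.0112
gripper_force: 36.5
```

```bash
python3 st.py; python3 - <<'E'
from h import *
a=np.load("w4.npz")["color"].astype(int)
snap("wrist","w5")
E
```

```text
14.6 
 [[-0.832  0.099  0.546  0.571]
 [ 0.093  0.995 -0.039  0.057]
 [-0.547  0.019 -0.837  0.093]
 [ 0.     0.     0.     1.   ]] [ 0.004  0.216  2.192 -0.257  0.161 -1.221] tilt 33.2 [-1.4  0.1  1.4] 0.011173682582126858
```

Gripped at 11.2 mm. Sliding +y now.

send_rows(steps=[-1, 0, 0.6, 0, 0, -1, 0, 0.6, 0, 0, -1, 0, 0.6, 0, 0, -1, 0, 0.6, 0, 0, -1, 0, 0, 0, 0, -1, 0, 0, 0, 0])

```text
clock: 15.25
position: [0.5736, 0.0808, 0.0936]
ee_rot: [0.285, 0.05, 0.957, -0.005]
contact_force: [3.9, 0.8, -5.3]
width: 0.0115
gripper_force: 35.6
```

```bash
python3 st.py; python3 - <<'E'
from h import *
snap("wrist","w6")
c=cv2.imread("pics/w6.png")[90:230,200:370]
cv2.imwrite("pics/c6.png",cv2.resize(c,None,fx=4,fy=4,interpolation=cv2.INTER_CUBIC))
E
```

```text
15.25 
 [[-0.832  0.098  0.546  0.574]
 [ 0.093  0.995 -0.038  0.081]
 [-0.547  0.019 -0.837  0.094]
 [ 0.     0.     0.     1.   ]] [ 0.067  0.226  2.176 -0.428  0.18  -1.   ] tilt 33.2 [ 3.9  0.8 -5.3] 0.01148305707700828
```

View pics/c6.png

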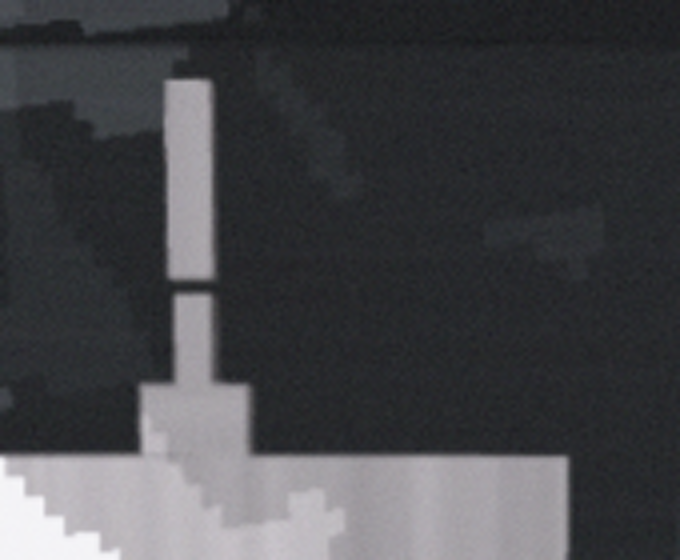

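The pointer tip, crop column ~194, is nearly in line with the mark at column ~191.5. I'll correct this for parallax numerically.

```bash
python3 - <<'E'
from h import *
def prof(f,row,c0,c1):  # centre of bright run, subpixel, in row average
    g=np.load(f+".npz")["color"].mean(2)[row-1:row+2,c0:c1].mean(0); t=(g.min()+g.max())/2; i=np.where(g>t)[0]
    a,b=i[0],i[-1]; return (c0+(a-(g[a]-t)/(g[a]-g[a-1])+b+(g[b]-t)/(g[b]-g[b+1]))/2, b-a)
n=np.array([-.666,.0641,.743]);ym=np.array([.096,.9954,0])
M=[prof("w6",r,235,262) for r in(120,150)];P=prof("w6",175,238,262);print(M,P)
# mark in w4,w6 triangulated
m4=prof("w4",155,292,320);t4=prof("w4",195,246,265);t3=prof("w3",150,275,290);m3=prof("w3",127,304,322)
print(m4,t4,t3,m3)
for f,m,mr,t,tr_ in(("w6",M[1][0],150,P[0],175),("w4",m4[0],155,t4[0],195),("w3",m3[0],127,t3[0],150)):
    o,d=rays(f,[(m,mr),(t,tr_)])
    face=np.array([.5258,.0539,.0306])
    for h in(0,2,4):
        pm=o+d[0]*((face-o)@n/(d[0]@n)); pt=o+d[1]*((face+h*.001*n-o)@n/(d[1]@n))
        print(f,h,((pt-pm)@ym*1000).round(2))
E
```

```text
[(np.float64(246.50312507080366), np.int64(11)), (np.float64(247.02946280639944), np.int64(10))] (np.float64(247.9323737037606), np.int64(8))
(np.float64(305.19984556901875), np.int64(9)) (np.float64(254.45588463027488), np.int64(7)) (np.float64(281.3892572201071), np.int64(5)) (np.float64(312.49352917887256), np.int64(7))
w6 0 0.05
w6 2 0.41
w6 4 0.78
w4 0 -25.63
w4 2 -25.3
w4 4 -24.96
w3 0 -25.19
w3 2 -25.03
w3 4 -24.87
```

send_rows(steps=[-1, 0, -0.08, 0, 0, -1, 0, 0, 0, 0, -1, 0, 0, 0, 0])

```text
clock: 15.6
position: [0.5735, 0.08, 0.0936]
ee_rot: [0.286, 0.05, 0.957, -0.005]
contact_force: [5.1, 2.1, -6.3]
width: 0.0113
gripper_force: 35.5
```

```bash
python3 st.py; cat > chk.py <<'E'
from h import *
import sys
def prof(f,row,c0,c1):
    g=np.load(f+".npz")["color"].mean(2)[row-1:row+2,c0:c1].mean(0); t=(g.min()+g.max())/2; i=np.where(g>t)[0]
    a,b=i[0],i[-1]; return (c0+(a-(g[a]-t)/(g[a]-g[a-1])+b+(g[b]-t)/(g[b]-g[b+1]))/2)
n=np.array([-.666,.0641,.743]);ym=np.array([.096,.9954,0]);face=np.array([.5258,.0539,.0306])
def off(f,m,mr,t,tr_,hs=(2,4)):
    o,d=rays(f,[(m,mr),(t,tr_)]);pm=o+d[0]*((face-o)@n/(d[0]@n))
    return [round(float((o+d[1]*((face+h*.001*n-o)@n/(d[1]@n))-pm)@ym*1000),2) for h in hs]
E
python3 - <<'E'
from chk import *
snap("wrist","w7")
m,t=prof("w7",150,235,264),prof("w7",175,238,264);print(m,t,off("w7",m,150,t,175))
E
```

```text
15.6 
 [[-0.832  0.099  0.546  0.573]
 [ 0.093  0.995 -0.038  0.08 ]
 [-0.547  0.019 -0.837  0.094]
 [ 0.     0.     0.     1.   ]] [ 0.065  0.225  2.177 -0.423  0.179 -1.006] tilt 33.2 [ 5.1  2.1 -6.3] 0.011290463724320058
248.834917663576 247.87995667016807 [-0.44, -0.07]
```

The offset is now about 0 mm. Releasing, backing off, and moving to stand off over the nut.

send_rows(steps=[0, 0, 0, 0, 0, 0, 0, 0, 0, 0, 0, 0, 0, 0, 0, 0, 0, 0, -3, 0, 0, 0, 0, -5, 0, 0, 0.8, -2.2, -0.7, 0, 0, 0.8, -2.2, -0.7, 0, 0.5, 0.8, -2.2, -0.7, 0, 0.5, 0, -2.2, 0, 0, 0.5, 0, -1.9, 0, 0, 0.5, 0, 0, 0, 0])

```text
clock: 16.75
position: [0.4875, -0.0224, 0.1636]
ee_rot: [0.286, 0.052, 0.957, -0.006]
contact_force: [-0.6, 0.6, 0.3]
width: 0.0643
gripper_force: 0.0
```

```bash
python3 st.py; python3 - <<'E'
from h import *
snap("wrist","w8")
E
```

```text
16.75 
 [[-0.831  0.103  0.547  0.487]
 [ 0.096  0.994 -0.041 -0.022]
 [-0.548  0.019 -0.836  0.164]
 [ 0.     0.     0.     1.   ]] [-0.269 -0.038  2.241  0.289  0.381 -1.969] tilt 33.2 [-0.6  0.6  0.3] 0.06428245089024681
```

View pics/w8.png

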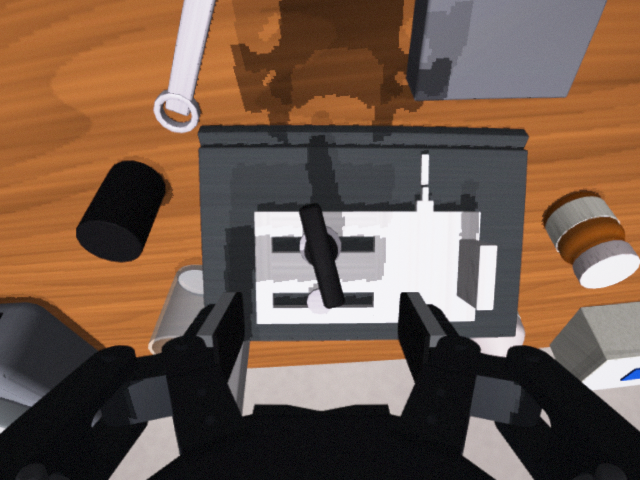

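The picture shows the pointer (424.5,193) directly in line with the mark (424.5,170). The bar runs from (311,205) to (333,305). Next I check the alignment from this opposite parallax and locate the nut axis.

```bash
python3 - <<'E'
from chk import *
m=prof("w8",166,412,436);t=prof("w8",193,412,436);print("px",m,t,"w8 off",off("w8",m,166,t,193,(0,2,4,6)))
m,t=prof("w7",150,235,264),prof("w7",175,238,264);print("w7 off",off("w7",m,150,t,175,(0,2,4,6)))
t=tri(("w1",[(277,313.7),(273.5,280),(280,333)]),("w2",[(343.5,298),(346,262.5),(353.5,317)]),("w3",[(215,200),(187,168),(213,253)]),("w8",[(321,246),(310,206),(334,305)]))
print(t.round(4))
top=(t[1,:3]+t[2,:3])/2; T,s=pose(); Rt=T[:3,:3].T
nt=Rt@n; print("n in tool",nt)
for nm,p in(("bar",top-.013*n),("collar",t[0,:3]+.036*n)):
    print(nm,p.round(4),"tcp delta cm",(100*(Rt@(p-T[:3,3])+[0,0,.0187])).round(2))
b=Rt@(t[1,:3]-t[2,:3]);print("bar ang",np.degrees(np.arctan2(b[1],b[0])))
# dark bar centreline in w8 on the bright plate
g=np.load("w8.npz")["color"].mean(2)
for r in(225,235,265,275,285):
    i=np.where(g[r,295:350]<45)[0]+295;print(r,i.min(),i.max())
E
```

```text
px 424.65749736768964 425.0101946546021 w8 off [0.46, -0.14, -0.73, -1.32]
w7 off [-0.81, -0.44, -0.07, 0.29]
[[ 5.468e-01 -2.720e-02  7.800e-02  7.000e-04  1.800e-03  8.000e-04
   8.000e-04]
 [ 4.957e-01 -2.740e-02  9.150e-02  5.000e-04  6.000e-04  1.600e-03
   6.000e-04]
 [ 5.456e-01 -1.960e-02  1.279e-01  2.100e-03  1.400e-03  1.200e-03
   3.000e-04]]
n in tool [ 0.153534    0.00997858 -0.98794815]
bar [ 0.5293 -0.0243  0.1   ] tcp delta cm [-0.06  0.02  9.47]
collar [ 0.5228 -0.0249  0.1047] tcp delta cm [ 0.22 -0.09  8.72]
bar ang -12.603624824255897
225 303 324
235 306 329
265 313 334
275 317 337
285 319 339
```

Two opposite views give a pointer offset of −0.3 mm. Nut: 9 cm ahead, roll about −12°. Approaching and gripping.

send_rows(steps=[0.5, 0.1, 0, 0, -6, 0.5, 0, 0, 0, -6, 0.5, 0, 0, 2, 0, 0.5, 0, 0, 2, 0, 0.5, 0, 0, 1.5, 0, 0.5, 0, 0, 1.5, 0, 0.5, 0, 0, 1, 0, 0.5, 0, 0, 1, 0, 0.5, 0, 0, 0, 0])

```text
clock: 17.7
position: [0.5358, -0.0225, 0.086]
ee_rot: [0.282, -0.051, 0.957, -0.034]
contact_force: [-0.1, 0.3, 1.4]
width: 0.0641
gripper_force: 0.0
```

```bash
python3 st.py; python3 - <<'E'
from h import *
T,s=pose();p=np.array([.527,-.0245,.102]);print((100*(T[:3,:3].T@(p-T[:3,3])+[0,0,.0187])).round(2))
b=T[:3,:3].T@np.array([-.0499,-.0078,-.0364]);print(np.degrees(np.arctan2(b[1],b[0])))
E
```

```text
17.7 
 [[-0.836 -0.078  0.544  0.536]
 [-0.116  0.993 -0.037 -0.023]
 [-0.537 -0.094 -0.838  0.086]
 [ 0.     0.     0.     1.   ]] [-0.234  0.179  2.281  0.682  0.144 -2.561] tilt 33.0 [-0.1  0.3  1.4] 0.06407072917259561
[-0.1  -0.28  0.06]
-0.4116971037294268
```

send_rows(steps=[0.5, 0, -0.25, 0, 0, -1, 0, 0, 0, 0, -1, 0, 0, 0, 0, -1, 0, 0, 0, 0, -1, 0, 0, 0, 0, -1, 0, 0, 0, 0, -1, 0, 0, 0, 0], newtons=60)

```text
clock: 18.4
position: [0.5359, -0.0265, 0.0882]
ee_rot: [0.284, -0.05, 0.957, -0.035]
contact_force: [-4.5, -0.2, 5.4]
width: 0.0185
gripper_force: 58.5
```

```bash
python3 st.py; python3 -c "
from h import *
T,s=pose();print((T[:3,:3].T@s['moment']).round(3),(T[:3,:3].T@s['contact_force']).round(1))"
```

```text
18.4 
 [[-0.834 -0.076  0.547  0.536]
 [-0.116  0.992 -0.039 -0.026]
 [-0.54  -0.096 -0.836  0.088]
 [ 0.     0.     0.     1.   ]] [-0.244  0.174  2.28   0.696  0.148 -2.582] tilt 33.2 [-4.5 -0.2  5.4] 0.018525136639572472
[-0.029  0.322 -0.022] [ 0.8 -0.3 -7. ]
```

Width 18.5 mm rather than 13 suggests the fingertips caught the hub below the bar. I'll reopen, back off 9 mm and re-grip.

send_rows(steps=[0, 0, 0, 0, 0, 0, 0, 0, 0, 0, 0, 0, 0, -0.5, 0, 0, 0, 0, -0.4, 0, -1, 0, 0, 0, 0, -1, 0, 0, 0, 0, -1, 0, 0, 0, 0, -1, 0, 0, 0, 0, -1, 0, 0, 0, 0])

```text
clock: 19.3
position: [0.5308, -0.0258, 0.095]
ee_rot: [0.283, -0.05, 0.957, -0.035]
contact_force: [-3.3, 1.6, 4.4]
width: 0.0122
gripper_force: 57.8
```

```bash
python3 st.py; python3 -c "
from h import *
T,s=pose();print((T[:3,:3].T@s['moment']).round(3),(T[:3,:3].T@s['contact_force']).round(1),s['gripper_force'])
b=T[:3,:3].T@np.array([-.0499,-.0078,-.0364]);print(np.degrees(np.arctan2(b[1],b[0])))"
```

```text
19.3 
 [[-0.834 -0.076  0.546  0.531]
 [-0.116  0.993 -0.038 -0.026]
 [-0.539 -0.095 -0.837  0.095]
 [ 0.     0.     0.     1.   ]] [-0.246  0.154  2.279  0.613  0.167 -2.5  ] tilt 33.2 [-3.3  1.6  4.4] 0.012179143168837952
[0.429 0.451 0.077] [ 0.2  1.4 -5.6] 57.83623354596784
-0.4282595771735877
```

On the bar (12.2 mm). Turning clockwise, which is positive tool roll, while watching moments.

send_rows(steps=[-1, 0, 0, 0, 6, -1, 0, 0, 0, 6, -1, 0, 0, 0, 6, -1, 0, 0, 0, 6, -1, 0, 0, 0, 6, -1, 0, 0, 0, 0])

```text
clock: 19.9
position: [0.5312, -0.0249, 0.0955]
ee_rot: [0.283, 0.2, 0.937, 0.041]
contact_force: [-2.4, 5.1, 6.7]
width: 0.0122
gripper_force: 59.6
```

```bash
cat > m.py <<'E'
from h import *
T,s=pose();print(s["clock"],s["position"].round(4),s["qpos"].round(3),"M_t",(T[:3,:3].T@s['moment']).round(3),"F_t",(T[:3,:3].T@s['contact_force']).round(1),"w",round(s["width"],4))
b=T[:3,:3].T@np.array([-.0499,-.0078,-.0364]);print("turned",-np.degrees(np.arctan2(b[1],b[0])),"z_t",T[:3,2].round(3))
E
python3 m.py
```

```text
19.9 [ 0.5312 -0.0249  0.0955] [-0.245  0.153  2.278  0.614  0.169 -1.975] M_t [-1.254  0.111 -0.04 ] F_t [ 0.4  5.1 -7.1] w 0.0122
turned 30.510890800464153 z_t [ 0.546 -0.037 -0.837]
```

send_rows(steps=[-1, 0, 0, 0, 6, -1, 0, 0, 0, 6, -1, 0, 0, 0, 6, -1, 0, 0, 0, 6, -1, 0, 0, 0, 6, -1, 0, 0, 0, 0])

```text
clock: 20.5
position: [0.5316, -0.0243, 0.096]
ee_rot: [0.263, 0.435, 0.854, 0.113]
contact_force: [-3.6, 6.6, 9.3]
width: 0.0119
gripper_force: 75.1
```

```bash
python3 m.py
```

```text
20.5 [ 0.5316 -0.0243  0.096 ] [-0.244  0.153  2.277  0.614  0.171 -1.452] M_t [-2.531  1.209 -0.112] F_t [ 3.8  5.4 -9.9] w 0.0119
turned 60.46140209347061 z_t [ 0.547 -0.035 -0.837]
```

send_rows(steps=[-0.4, 0, 0, 0, 0, -0.4, 0, 0, 0, 0, -0.4, 0, 0, 0, 0, -1, 0, 0, 0, 0, -1, 0, 0, 0, 0, -1, 0, 0, 0, 0, -1, 0, 0, 0, 0])

```text
clock: 21.2
position: [0.5317, -0.0258, 0.0956]
ee_rot: [0.263, 0.435, 0.854, 0.112]
contact_force: [0.1, 4.4, 4.0]
width: 0.0128
gripper_force: 59.5
```

```bash
python3 m.py
```

```text
21.2 [ 0.5317 -0.0258  0.0956] [-0.246  0.154  2.277  0.613  0.168 -1.453] M_t [-1.59   0.489 -0.084] F_t [ 2.   4.4 -3.5] w 0.0128
turned 60.414912721798416 z_t [ 0.547 -0.038 -0.836]
```

send_rows(steps=[-1, 0, 0, 0, 6, -1, 0, 0, 0, 6, -1, 0, 0, 0, 6, -1, 0, 0, 0, 6, -1, 0, 0, 0, 6, -1, 0, 0, 0, 0])

```text
clock: 21.8
position: [0.532, -0.0253, 0.0958]
ee_rot: [0.225, 0.641, 0.712, 0.177]
contact_force: [1.1, 6.2, 4.2]
width: 0.0126
gripper_force: 80.3
```

```bash
python3 m.py
```

```text
21.8 [ 0.532  -0.0253  0.0958] [-0.245  0.154  2.277  0.613  0.169 -0.928] M_t [-2.115  2.152 -0.179] F_t [ 5.7  3.8 -3.1] w 0.0126
turned 90.46675955801896 z_t [ 0.547 -0.037 -0.836]
```

send_rows(steps=[-0.4, 0, 0, 0, 0, -0.4, 0, 0, 0, 0, -0.4, 0, 0, 0, 0, -1, 0, 0, 0, 0, -1, 0, 0, 0, 0, -1, 0, 0, 0, 0, -1, 0, 0, 0, 0, -1, 0, 0, 0, 6, -1, 0, 0, 0, 6, -1, 0, 0, 0, 6, -1, 0, 0, 0, 6, -1, 0, 0, 0, 0])

```text
clock: 23.0
position: [0.5314, -0.0259, 0.0956]
ee_rot: [0.184, 0.775, 0.563, 0.219]
contact_force: [-4.8, 1.7, 5.0]
width: 0.0138
gripper_force: 62.8
```

```bash
python3 m.py
```

```text
23.0 [ 0.5314 -0.0259  0.0956] [-0.246  0.153  2.278  0.613  0.167 -0.509] M_t [-0.764  0.963 -0.076] F_t [ 1.  -1.6 -6.9] w 0.0138
turned 114.47723418762133 z_t [ 0.547 -0.039 -0.836]
```

send_rows(steps=[-1, 0, 0, 0, 3, -1, 0, 0, 0, 3, -1, 0, 0, 0, 3, -1, 0, 0, 0, 0], newtons=80)

```text
clock: 23.4
position: [0.5313, -0.0272, 0.0956]
ee_rot: [0.168, 0.817, 0.5, 0.232]
contact_force: [-8.7, -3.0, 5.9]
width: 0.013
gripper_force: 78.1
```

```bash
python3 m.py
```

```text
23.4 [ 0.5313 -0.0272  0.0956] [-0.247  0.153  2.279  0.612  0.164 -0.352] M_t [-0.97  -0.336 -0.014] F_t [-4.8 -2.1 -9.6] w 0.013
turned 123.43956411885658 z_t [ 0.548 -0.041 -0.836]
```

send_rows(steps=[-1, 0, 0, 0, 3, -1, 0, 0, 0, 3, -1, 0, 0, 0, 0])

```text
clock: 23.7
position: [0.5311, -0.027, 0.0955]
ee_rot: [0.155, 0.842, 0.457, 0.241]
contact_force: [-8.4, -2.0, 5.5]
width: 0.0132
gripper_force: 78.0
```

```bash
python3 m.py
```

```text
23.7 [ 0.5311 -0.027   0.0955] [-0.247  0.153  2.279  0.612  0.165 -0.248] M_t [-1.023 -0.136 -0.086] F_t [-4.2 -2.1 -9.1] w 0.0132
turned 129.44548057669834 z_t [ 0.547 -0.041 -0.836]
```

send_rows(steps=[-1, 0, 0, 0, 3, -1, 0, 0, 0, 3, -1, 0, 0, 0, 0])

```text
clock: 24.0
position: [0.5309, -0.0273, 0.0953]
ee_rot: [0.142, 0.865, 0.412, 0.248]
contact_force: [-8.4, -2.8, 5.1]
width: 0.0128
gripper_force: 78.1
```

```bash
python3 m.py
```

```text
24.0 [ 0.5309 -0.0273  0.0953] [-0.247  0.153  2.28   0.612  0.164 -0.142] M_t [-1.073 -0.627  0.098] F_t [-5.1 -1.3 -8.7] w 0.0128
turned 135.47695318582234 z_t [ 0.547 -0.042 -0.836]
```

send_rows(steps=[-1, 0, 0, 0, 3, -1, 0, 0, 0, 3, -1, 0, 0, 0, 0])

```text
clock: 24.3
position: [0.531, -0.0267, 0.0954]
ee_rot: [0.129, 0.884, 0.369, 0.255]
contact_force: [-8.3, -1.3, 4.4]
width: 0.0125
gripper_force: 83.9
```

```bash
python3 m.py
```

```text
24.3 [ 0.531  -0.0267  0.0954] [-0.247  0.153  2.279  0.609  0.165 -0.041] M_t [-0.953  0.141 -1.031] F_t [-4.3 -2.1 -8.2] w 0.0125
turned 141.13469251629658 z_t [ 0.547 -0.041 -0.836]
```

The moment about z jumped to −1.03 N·m, so this is the firm stop at about 141°. Letting go and backing off along the tool axis.

send_rows(steps=[0, 0, 0, 0, 0, 0, 0, 0, 0, 0, 0, 0, 0, 0, 0, 0, 0, 0, 0, 0, 0, 0, 0, -1.5, 0, 0, 0, 0, -2.5, 0, 0, 0, 0, -4, 0, 0, 0, 0, -4, 0, 0, 0, 0, 0, 0])

```text
clock: 25.2
position: [0.4663, -0.0218, 0.2006]
ee_rot: [0.131, 0.884, 0.367, 0.259]
contact_force: [0.5, 0.1, 0.7]
width: 0.0426
gripper_force: 0.0
```

```bash
python3 m.py; python3 - <<'E'
from chk import *
snap("wrist","w9"); d=get_image("top")
T,s=pose()
# predicted pixels of known points
P=[(.5258,.0539,.0306),(.5258,.0539,.0306),(.529,-.0245,.100)]
print(proj("w9",P))
P2=face-.0*n; u=np.cross(ym,n)
print("mark axis dirs px", proj("w9",[face-.010*u,face+.010*u,face+.02*u]))
E
```

```text
25.2 [ 0.4663 -0.0218  0.2006] [-0.291 -0.133  2.21   0.252  0.5    0.307] M_t [ 0.159 -0.207 -0.016] F_t [ 0.7  0.5 -0.3] w 0.0426
turned 141.34253890527498 z_t [ 0.553 -0.041 -0.832]
[[217.97125655 187.71169435]
 [217.97125655 187.71169435]
 [316.22368258 235.70329546]]
mark axis dirs px [[210.3458096  194.7780723 ]
 [225.7691772  180.50383969]
 [233.74241345 173.15296546]]
```

```bash
python3 - <<'E'
from chk import *
g=np.load("w9.npz")["color"].mean(2).astype(np.float32); u=np.cross(ym,n)
v=np.arange(-8,8.01,.1)
for h,us in((0,(-6,0,6)),(2.7,(14,16,18,20,22))):
    for a in us:
        px=proj("w9",[face+h*.001*n+a*.001*u+q*.001*ym for q in v]).astype(np.float32)
        p=cv2.remap(g,px[:,0][None],px[:,1][None],cv2.INTER_LINEAR)[0]; t=(p.min()+p.max())/2; i=v[p>t]
        print(h,a,p.min().round(),p.max().round(),i.min().round(2),i.max().round(2),"centre",i.mean().round(2))
# bar orientation: dark blob near nut
T,s=pose();c=proj("w9",[(.5207,-.0235,.1097)])[0];print("nut px",c)
x,y=c.astype(int);m=(g[y-70:y+70,x-70:x+70]<40).astype(np.uint8)
k,lab,st,_=cv2.connectedComponentsWithStats(m);l=lab[70,70];cn=cv2.findContours((lab==l).astype(np.uint8),0,2)[0][0];print(cv2.minAreaRect(cn),st[l])
E
```

```text
0 -6 74.0 246.0 -2.9 2.4 centre -0.25
0 0 74.0 246.0 -3.1 2.4 centre -0.35
0 6 75.0 246.0 -3.3 2.2 centre -0.55
2.7 14 73.0 243.0 -2.9 1.6 centre -0.65
2.7 16 73.0 244.0 -2.9 1.6 centre -0.65
2.7 18 65.0 243.0 -3.1 1.5 centre -0.8
2.7 20 40.0 244.0 -3.2 1.4 centre -0.9
2.7 22 69.0 243.0 -3.8 1.7 centre -1.05
nut px [313.98076389 241.27821744]
((66.30296325683594, 68.65511322021484), (43.26591110229492, 91.63863372802734), 6.788974761962891) [  44   22   46   94 2211]
```

Pointer and mark agree to about 0.1–0.3 mm after clamping, and the nut has stayed at its stop. Handing in.

```bash
python3 -c "
from rig import *
print(sign_off())"
```

```text
the job is handed in; nothing more can be done
None
```

The bracket pointer is in line with the mark to about 0.3 mm. The wing nut is turned about 141° clockwise to a firm stop (about 1 N·m) and released. The arm is clear, nothing else on the bench was touched as far as I could tell, and the job was handed in at about 25 s.

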